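# Set the weighing tray on the parcel scale and tare it

### The job

Get the parcel scale ready for weighing: stand the empty wooden tray with the bar handle centred and square on the scale's pan, with its long side along the pan's long side, and let go of it. Then, with the tray standing there, turn the round tare knob on the scale's sloping front until the broad zero mark on its skirt lies at the needle. Leave the other things on the desk where they are.

Things in the scene. Friction and masses are not known exactly. Their poses are not given: they have to be found in the camera images.
- tray_handle (a point): Centre of the tray's handle bar, 95 mm above the tray's underside. The bar runs along the tray's y over its middle: 14 mm thick (x), 20 mm high (85 to 105 mm above the underside), 116 mm free between its two end posts, open space below it. Axes are the tray's, z up.
- tray_foot (a point): Centre of the underside of the weighing tray: loose, open, light wood, 95 (its x) x 150 (its y) x 40 mm high, with a bar handle; 0.2 to 0.43 kg. Axes as tray_handle.
- pan_top (a point): Centre of the top of the scale's pan: a flat steel plate, 135 (x) x 190 (y) x 6 mm, on top of the scale, about 152 mm above the desk when empty. It is sprung: it sinks 2 mm per newton, 4 to 9 mm under the tray. x points to the scale's back, away from the knob; y along its long side.
- scale: White parcel scale, fixed, 268 mm deep (x) x 180 mm wide (y); origin on the desk near its middle, x to its back. Pan on top at the back (centre at x 70 mm), sloping front with the tare knob (face centre at x -70 mm, 90 mm high; the face is tilted 35 degrees from level, facing front and up).
- knob_grip (a point): On the tare knob's axis, 32 mm above the sloping face: the height to grip. Round fluted grey knob, 52 mm diameter, 12 to 42 mm above the face, with a round white graduated skirt below it, 124 mm diameter, 7 to 11 mm above the face. z is its axis, out of the face, leaning 35 degrees (0.61 rad) from vertical to the scale's front; x points to the zero mark and turns with the knob.
- zero_mark (a point): The zero mark at the rim of the knob's skirt, 62 mm from the axis, 9 mm above the face: a broad black bar 12 mm wide from knob to rim; the other marks are thin lines. It turns with the knob.
- needle (a point): The black needle where it comes out from under the skirt's rim, 62 mm from the axis, 9 mm above the face; it reaches 18 mm further out. It does not turn with the knob: pan empty, it points straight up the slope to the pan; weight turns it clockwise (looking at the face), about 2 rad per kg. The scale reads zero when zero_mark lies at needle.
- tare_knob (a joint): Knob angle (rad), growing anticlockwise looking at the face; limits -2.6 to 2.6; 0 = zero mark straight up the slope; starts at 0.1 to 0.75. Light friction (0.06 N m), stays where left. With the tray on the pan it must turn clockwise by 0.5 to 1.7 rad from its start.
- plain_box: bystander: open wooden box without a handle, 95 x 150 x 60 mm high, same wood as the tray; origin under its centre
- stapler: bystander: black stapler 130 x 34 x 46 mm high, lying along its x; origin under its centre
- candle_glass: bystander: empty glass tumbler, 72 mm across, 65 mm high; origin under its centre
- pen_pot: bystander: cork pot 80 mm across and 100 mm high, pens rising to about 165 mm; origin under its centre
- candle_jar: bystander: lidded glass jar 76 mm across, 90 mm high; origin under its centre

How it is judged:
By the outcome, as a careful person would: the job done as asked, in the order asked, and still so for the second after the job is handed in, with the robot touching nothing.
It also fails if it takes over 64 s, if anything falls off the work surface, if the arm or the gripper's body presses on something with over 40 N, if the wrist force passes 120 N, or if a joint passes its speed limit or range.

### The arm

A 6-joint arm with a two-finger parallel gripper is mounted at the origin on the work surface. World frame = base frame: x ahead of the robot, y to its left, z up, the work surface at z = 0. Lengths are in m, angles in rad, forces in N, time in s.
With the tool pointing down it reaches from about 0.2 to 0.875 m from the base axis. Payload 3.4 kg.
Tool frame: the origin (TCP) lies at the very end of the fingers, on their centre line; the grasp point (between the pads) lies manip.grip_point_offset behind it (manip.grip_point_offset is the distance from the TCP to the grasp point, in m); z points along the fingers, y is the line along which they close (so a half turn about z gives the same grasp; the last joint's range is limited). The gripper opens to 94 mm and grips with 3 to 60 N. Pads are 16 mm wide; open, the fingers measure 119 mm over their backs; the gripper's body (75 mm by 177 mm) begins 78 mm behind the grasp point.
Start: joints at [1.216, 0.276, 1.505, -0, 1.361, -0.121], TCP at [0.133, 0.559, 0.205] pointing down, gripper open.
Joint ranges: [-2.89, 2.89], [-0.75, 2.08], [0.22, 2.7], [-1.18, 4.32], [0.11, 2.71], [-2.7, 2.7]. Speed limits (rad/s): [2.57, 2.57, 3.14, 3.14, 3.14, 3.14].

### API

Orientations are given as a 3x3 rotation matrix whose columns are the frame's x, y, z axes.
In Python, from cell import manip gives the robot as it stands. The module is installed in compiled form; this text tells all that it offers. Calls block until the motion is done:
- manip.move_pose(position, orientation): joint-space move of the TCP to a pose.
- manip.move_linear(position, attitude=None, v=0.15): straight line of the TCP; attitude=None keeps the orientation; v is the mean speed in m/s.
- manip.goto_joints(angles): joint-space move.
- manip.command_gripper(opening, force=None): finger opening in m; force is the grip in N (None keeps the last); returns when the fingers have stopped.
- manip.pause(seconds).
- manip.inverse_kinematics(position, orientation): joint angles nearest the present ones, or None.
- manip.get_obs(): the state.
- manip.get_image(name): name is "scene" or "top" or "wrist"; returns a dict with "color" (480x640x3 uint8, blue, green, red), "intrinsics" (3x3 intrinsics, pixels), "k1" (the pictures are not rectified: a ray, as slopes to the right and down, at radius r is drawn at 1 + k1 r^2 times it, then the intrinsics apply), "rvec" (rotation vector, rad) and "tvec" (3), from world to camera coordinates, as OpenCV has them. Camera axes: x right, y down, z forward; pixel columns grow to the right and rows downward; lengths in m; the calibration is good to about 2 mm. A picture is of the moment at which its call begins. There is no depth.
A pose or a line that the arm cannot do raises manip.PlanningError and nothing moves.
- manip.hand_in(): hands the job in; it is judged then, once.
Trained networks look in a picture, given as the dict that the camera call returned (one of the last four; its "shot" number tells which), for a name from the list of things; names that differ only in an ending like _2 or _b are one class to them, and where a whole thing is asked for, a point or a joint stands for the part that bears it (a point fixed in the world has none). Each returns a list of dicts, best first, with "p" (0 to 1); they miss things now and then, are a little off and sometimes report something else, mostly with a low value. They report only what shows in the picture. A call takes as long as a camera call.
- manip.trace(thing, picture): "pixels" (480x640 bool, what is visible of it) and "rect" ([left, top, right, bottom] as shares, 0 to 1, of the picture: columns of its width, rows of its height, round what is visible of it).
- manip.pinpoint(thing, picture): "position" ([column, row] as shares, 0 to 1, of the picture: columns of its width, rows of its height: a listed point, or the origin of a listed thing).
The state is a dict: "clock": time; "joint_pos": joint angles; "qvel": joint speeds; "joint_torque": joint torques, N m; "ee_pos": TCP position; "tcp_rot": TCP orientation; "force": force on the tool from outside, world axes, zero at the start; "torque": the same for the moment, N m; "grip_width": finger opening in m; "finger_force": force on a finger pad.
Only numpy, scipy, OpenCV 4.12 (cv2) and the standard library are available. Lean on these libraries where they do the work, as an engineer would, in place of code of your own. Each camera call takes 0.05 s, during which the arm holds its last target. There are 200 camera calls.

## Working session

There is one attempt and no reset: what is moved stays moved. The work goes in short steps, each a Python script; the robot and the scene stay as the last script left them, time stands still between calls to the robot, and variables do not carry over. Pictures are saved under pics/ and viewed, at most 10 in all, crops included, and the job is handed in when it is done.

```bash
mkdir -p pics; cat > h.py <<'E'
import numpy as np, cv2
from cell import manip
def shot(name, fn=None):
    im=manip.get_image(name)
    if fn: cv2.imwrite('pics/'+fn,im['color'])
    return im
def proj(im,P):
    K=np.array(im['intrinsics'],float); R=cv2.Rodrigues(np.array(im['rvec'],float))[0]
    c=R@np.array(P,float)+np.array(im['tvec'],float).ravel(); s=c[:2]/c[2]; s=s*(1+im['k1']*(s@s))
    return (K@[s[0],s[1],1])[:2]
def ray(im,uv):
    K=np.array(im['intrinsics'],float); R=cv2.Rodrigues(np.array(im['rvec'],float))[0]
    s=cv2.undistortPoints(np.array([[uv]],float),K,np.array([im['k1'],0,0,0,0],float))[0,0]
    return -R.T@np.array(im['tvec'],float).ravel(), R.T@np.array([s[0],s[1],1])
def onz(im,uv,z):
    o,d=ray(im,uv); return o+d*(z-o[2])/d[2]
def tri(obs):
    A=np.zeros((3,3));b=np.zeros(3)
    for im,uv in obs:
        o,d=ray(im,uv); d=d/np.linalg.norm(d); M=np.eye(3)-np.outer(d,d); A+=M; b+=M@o
    return np.linalg.solve(A,b)
def pin(im,t):
    r=manip.pinpoint(t,im)
    return [(np.array(q['position'])*[640,480],q['p']) for q in r]
E
python3 - <<'E'
from h import *
np.set_printoptions(precision=3,suppress=True)
ims={n:shot(n,n+'0.png') for n in('scene','top')}
for t in ['tray_handle','tray_foot','pan_top','scale','knob_grip','zero_mark','needle','plain_box','stapler','candle_glass','pen_pot','candle_jar']:
    r={n:pin(ims[n],t)[:2] for n in ims}
    print(t,{n:[(u.round(1).tolist(),round(p,2)) for u,p in r[n]] for n in r}, tri([(ims[n],r[n][0][0]) for n in r]) if all(r.values()) else '')
for n in ims: print(n,ray(ims[n],(320,240)))
cv2.imwrite('pics/both0.png',cv2.resize(np.vstack([ims['scene']['color'],ims['top']['color']]),(400,600)))
E
```

```text
tray_handle {'scene': [([157.4, 210.5], 0.55)], 'top': [([474.1, 282.1], 0.86)]} [ 0.482 -0.315  0.095]
tray_foot {'scene': [([163.6, 238.4], 0.97)], 'top': [([462.3, 279.6], 0.58), ([328.8, 239.7], 0.39)]} [ 0.49  -0.32   0.004]
pan_top {'scene': [([297.4, 274.7], 0.86)], 'top': [([328.3, 200.4], 0.82)]} [ 0.656 -0.008  0.158]
scale {'scene': [], 'top': [([328.7, 241.6], 0.69)]} 
knob_grip {'scene': [([317.3, 217.0], 0.67)], 'top': [([321.1, 278.6], 0.87), ([474.7, 281.8], 0.38)]} [0.497 0.015 0.109]
zero_mark {'scene': [([332.3, 243.3], 0.56)], 'top': [([305.5, 246.3], 0.59)]} [0.566 0.046 0.121]
needle {'scene': [([240.9, 211.9], 0.52)], 'top': [([326.5, 246.1], 0.58), ([463.9, 282.3], 0.55)]} [ 0.57  -0.054  0.234]
plain_box {'scene': [([456.6, 268.5], 0.59)], 'top': [([201.3, 265.6], 0.91), ([330.8, 242.4], 0.28)]} [ 0.536  0.31  -0.005]
stapler {'scene': [([242.1, 211.3], 0.61), ([332.5, 240.5], 0.29)], 'top': [([396.7, 316.9], 0.78)]} [ 0.406 -0.16  -0.001]
candle_glass {'scene': [([382.4, 209.0], 0.85)], 'top': [([260.8, 327.9], 0.62)]} [ 0.385  0.161 -0.003]
pen_pot {'scene': [([436.1, 336.8], 0.9)], 'top': [([219.6, 200.8], 0.96)]} [ 0.694  0.257 -0.001]
candle_jar {'scene': [([177.6, 331.7], 0.75)], 'top': []} 
scene (array([1.042, 0.039, 0.839]), array([-0.558, -0.016, -0.83 ]))
top (array([ 0.48 , -0.013,  1.058]), array([ 0.105,  0.026, -0.994]))
```

```bash
python3 - <<'E'
from h import *
im=cv2.imread('pics/top0.png'); cv2.imwrite('pics/v1.png',cv2.resize(im[140:380,150:550],(800,480),interpolation=2))
E
```

```text
(no output)
```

View pics/v1.png

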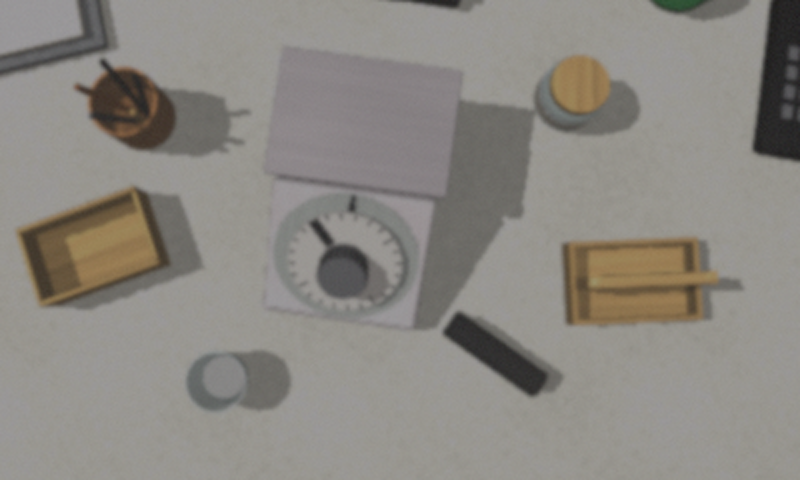

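View pics/scene0.png

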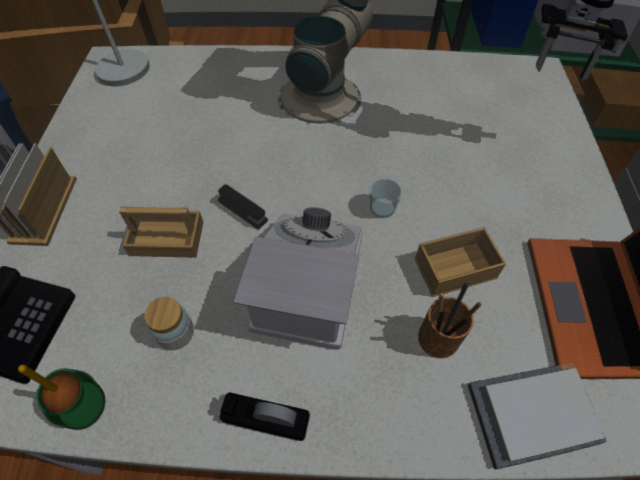

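The top view shows the tray at about px (467,280) with its bar running across the image, and the pan at about (332,201). The zero mark is up-left of the knob. The empty-handled box at left is the decoy. Next I fit the pan and tray outlines more precisely.

```bash
python3 - <<'E'
from h import *
np.set_printoptions(precision=3,suppress=True)
im=shot('top')
for t,z in(('pan_top',.152),('tray_handle',.04),('scale',.1)):
    for q in manip.trace(t,im)[:2]:
        m=q['pixels'].astype(np.uint8); c=max(cv2.findContours(m,0,2)[0],key=cv2.contourArea)
        r=cv2.minAreaRect(c); b=cv2.boxPoints(r); W=np.array([onz(im,u,z)[:2] for u in b])
        print(t,round(q['p'],2),m.sum(),b.round(1).tolist(),'\n',W.mean(0),W.tolist())
s=manip.get_obs(); print(s['clock'],manip.grip_point_offset,s['force'],s['tcp_rot'])
# pan corners from viewed crop
P=np.array([onz(im,(150+u/2,140+v/2),.152)[:2] for u,v in((283,47),(463,72),(447,195),(265,172))]);print('pan',P,P.mean(0))
T=np.array([onz(im,(150+u/2,140+v/2),.04)[:2] for u,v in((565,240),(703,238),(705,318),(567,324))]);print('tray',T,T.mean(0))
E
```

```text
pan_top 0.98 5789 [[281.8999938964844, 227.10000610351562], [289.8999938964844, 162.5], [381.6000061035156, 174.0], [373.6000061035156, 238.60000610351562]] 
 [ 0.658 -0.014] [[0.6040872646835742, 0.08936445648246182], [0.7403176357648267, 0.0712463745047691], [0.7108865524600463, -0.11930060306204639], [0.5762952012233914, -0.09817020489496425]]
tray_handle 0.89 2959 [[430.6000061035156, 259.29998779296875], [507.29998779296875, 256.6000061035156], [508.79998779296875, 299.8999938964844], [432.1000061035156, 302.6000061035156]] 
 [ 0.489 -0.327] [[0.5378198098106932, -0.23790844880343628], [0.539860292736817, -0.4172898296215021], [0.4405021910124186, -0.41571641763914635], [0.43930642741123016, -0.23762286123708845]]
tray_handle 0.39 2248 [[287.8999938964844, 286.20001220703125], [299.70001220703125, 239.1999969482422], [355.0, 253.0], [343.20001220703125, 300.1000061035156]] 
 [0.52  0.012] [[0.4829133632354822, 0.08949377133343724], [0.5904680629276774, 0.060986693273738554], [0.555925972749397, -0.06531429778144067], [0.44933655684245244, -0.03598896984391818]]
scale 0.74 11152 [[271.0, 292.20001220703125], [291.0, 161.1999969482422], [382.0, 175.0], [362.0, 306.0]] 
 [ 0.597 -0.002] [[0.47056464837944867, 0.12021060363380223], [0.7582336861281952, 0.07378509597388482], [0.7217427372395926, -0.12608650289349163], [0.4376780831225865, -0.07443985880758737]]
1.5 0.0188 [-1.235  0.222  0.641] [[-0.973  0.232  0.   ]
 [ 0.232  0.973  0.   ]
 [-0.     0.    -1.   ]]
pan [[ 0.738  0.068]
 [ 0.707 -0.119]
 [ 0.578 -0.098]
 [ 0.606  0.088]] [ 0.657 -0.015]
tray [[ 0.536 -0.242]
 [ 0.535 -0.403]
 [ 0.443 -0.401]
 [ 0.441 -0.241]] [ 0.489 -0.322]
```

```bash
cat >> h.py <<'E'
def down(a): # tool down, tool y along world direction a
    y=np.array([np.cos(a),np.sin(a),0]); z=np.array([0,0,-1.]); return np.c_[np.cross(y,z),y,z]
E
python3 - <<'E'
from h import *
np.set_printoptions(precision=3,suppress=True)
best=None
for a in(0,np.pi):
    print(a,manip.inverse_kinematics([.487,-.32,.30],down(a)),manip.inverse_kinematics([.657,-.015,.30],down(a-.15)))
a=min((0,np.pi),key=lambda a:abs(manip.inverse_kinematics([.487,-.32,.30],down(a))[5]))
print(a); p=manip.get_obs()['ee_pos']; manip.move_linear([p[0],p[1],.26],v=.3)
manip.move_pose([.487,-.32,.30],down(a))
im=shot('wrist','w1.png'); print(manip.get_obs()['clock'])
for t in('tray_handle','tray_foot'):
    for u,p in pin(im,t)[:2]: print(t,u,p,onz(im,u,.095 if 'h' in t[5:] else 0))
for q in manip.trace('tray_handle',im)[:1]:
    m=q['pixels'].astype(np.uint8); c=max(cv2.findContours(m,0,2)[0],key=cv2.contourArea); b=cv2.boxPoints(cv2.minAreaRect(c)); print(q['p'],b)
E
```

```text
0 [-0.701  0.252  1.309 -0.     1.581 -0.701] [-0.129  0.373  1.133 -0.     1.636  0.021]
3.141592653589793 [-0.701  0.252  1.309 -0.     1.581  2.441] None
0
5.1917
tray_handle [319.488 214.416] 0.79 [ 0.489 -0.323  0.095]
tray_foot [318.784 194.688] 0.9 [ 0.489 -0.317  0.   ]
0.59 [[271. 126.]
 [368. 126.]
 [368. 287.]
 [271. 287.]]
```

View pics/w1.png

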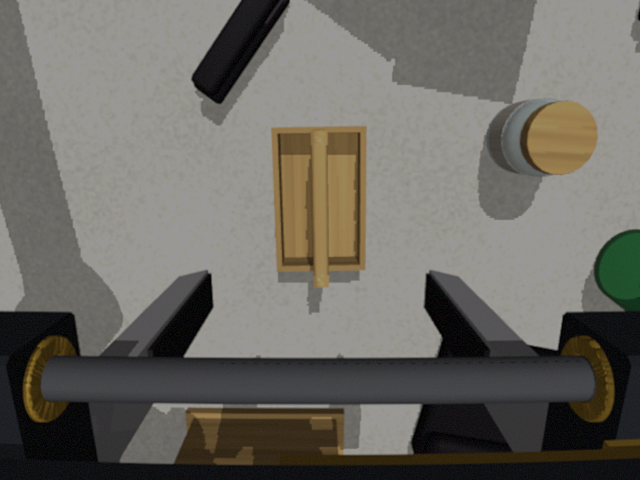

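The wrist view shows the tray's rim corners at about (273,128), (366,126), (366,269) and (278,271). The bar runs from (319,132) to (322,286), centred between the fingers, so I can grasp.

```bash
python3 - <<'E'
from h import *
np.set_printoptions(precision=4,suppress=True)
im=shot('wrist')
A,B=onz(im,(319.5,133),.105),onz(im,(321.5,285),.105); print(A,B)
C=np.array([onz(im,u,.04) for u in((273,128),(366,126),(366,269),(278,271))]); print(C.mean(0),C)
d=C[0]+C[1]-C[2]-C[3]; d2=C[1]+C[2]-C[0]-C[3]
ya=np.arctan2(-(A-B)[0],(A-B)[1]); print('yaw bar',ya,np.arctan2(-d[0],d[1]),np.arctan2(d2[1],d2[0]))
M=(A+B)/2; yaw=(ya+np.arctan2(-d[0],d[1])+np.arctan2(d2[1],d2[0]))/3
g=manip.grip_point_offset; c=np.array([(M[0]+C.mean(0)[0])/2,(M[1]+C.mean(0)[1])/2]); print(c,yaw)
manip.move_pose([*c,.18],down(yaw)); 
f0=manip.get_obs()['force']
manip.move_linear([*c,.095-g],v=.1)
manip.command_gripper(0.0,force=25)
s=manip.get_obs(); print(s['grip_width'],s['finger_force'],s['ee_pos'],s['force']-f0)
manip.move_linear([*c,.13],v=.1); manip.pause(.4)
s=manip.get_obs(); print('weight',s['force']-f0,s['torque'],s['grip_width'],s['clock'])
manip.move_linear([*c,.32],v=.3)
E
```

```text
[ 0.4887 -0.251   0.105 ] [ 0.4908 -0.3872  0.105 ]
[ 0.4904 -0.319   0.04  ] [[ 0.4426 -0.2457  0.04  ]
 [ 0.5352 -0.2436  0.04  ]
 [ 0.5389 -0.3922  0.04  ]
 [ 0.4447 -0.3946  0.04  ]]
yaw bar 0.014958541161534854 0.019416148929080262 0.023130618577451818
[ 0.4901 -0.3191] 0.019168436222688975
0.013752402613319815 24.999286830425262 [ 0.4894 -0.319   0.076 ] [-1.7545 -0.0439  1.4984]
weight [ 0.1898  0.2662 -3.8541] [-0.029   0.0738 -0.0411] 0.013173006107611285 9.425
```

```bash
cat >> h.py <<'E'
def rect(im,t,z,k=0):
    m=manip.trace(t,im)[k]['pixels'].astype(np.uint8); c=max(cv2.findContours(m,0,2)[0],key=cv2.contourArea)[:,0]
    W=np.array([onz(im,u,z)[:2] for u in c],np.float32)*1000
    (c,s,a)=cv2.minAreaRect(W); b=cv2.boxPoints((c,s,a)); e=b[1]-b[0]; e2=b[2]-b[1]
    L=e if np.linalg.norm(e)>np.linalg.norm(e2) else e2; L=L*np.sign(L[1])
    return np.array(c)/1000, sorted(s), np.arctan2(-L[0],L[1])
E
python3 - <<'E'
from h import *
np.set_printoptions(precision=4,suppress=True)
r=[]
for n in('scene','top'):
    im=shot(n); r.append(rect(im,'pan_top',.152)); print(n,r[-1])
E
```

```text
scene (array([ 0.6577, -0.0102]), [136.73049926757812, 190.49217224121094], np.float32(-0.16081601))
top (array([ 0.6573, -0.0129]), [136.1721954345703, 190.7835693359375], np.float32(-0.15299243))
```

```bash
python3 - <<'E'
from h import *
np.set_printoptions(precision=4,suppress=True)
g=manip.grip_point_offset; c=np.array([.6575,-.0118]); R=down(-.157); W=3.85
z0=.152+.095-g
manip.move_pose([*c,z0+.06],R); manip.move_linear([*c,z0+.012],v=.15); manip.pause(.3)
f0=manip.get_obs()['force'][2]; print('held',f0)
for dz in np.arange(.006,-.0121,-.002):
    manip.move_linear([*c,z0+dz],v=.05); manip.pause(.1)
    f=manip.get_obs()['force'][2]; print(round(dz,3),round(f-f0,2))
    if f-f0>W-.5: break
im=shot('scene','s2.png'); s=manip.get_obs(); print(s['ee_pos'],s['force'],s['clock'])
E
```

```text
held -3.2372713609121107
0.006 -0.85
0.004 -1.02
0.002 -0.67
0.0 -1.13
-0.002 0.64
-0.004 1.22
-0.006 1.89
-0.008 3.7
[ 0.6576 -0.0118  0.2203] [-0.1173 -0.2728  0.0475] 15.3667
```

```bash
python3 - <<'E'
from h import *
np.set_printoptions(precision=4,suppress=True)
manip.command_gripper(.05); p=manip.get_obs()['ee_pos']
manip.move_linear([p[0],p[1],.30],v=.2)
manip.move_linear([.50,.02,.36],v=.35)
im=shot('wrist','w3.png'); t=shot('top','t3.png'); sc=shot('scene')
cv2.imwrite('pics/v3.png',cv2.resize(np.hstack([im['color'][:,100:540],t['color'][120:330,230:430][:, :]if 0 else cv2.resize(t['color'][140:320,250:415],(440,480),interpolation=2)]),(800,436)))
print(manip.get_obs()['clock'])
for n,i in(('w',im),('t',t),('s',sc)):
    for k in('zero_mark','needle','knob_grip','tray_handle','tray_foot'): print(n,k,[(u.round(1).tolist(),round(q,2)) for u,q in pin(i,k)[:2]])
E
```

```text
17.4417
w zero_mark [([377.9, 169.2], 0.6)]
w needle [([375.2, 248.8], 0.45)]
w knob_grip [([321.9, 207.4], 0.83)]
w tray_handle [([538.7, 241.7], 0.9)]
w tray_foot [([488.2, 216.8], 0.71)]
t zero_mark [([261.4, 329.6], 0.67)]
t needle []
t knob_grip []
t tray_handle [([329.3, 191.9], 0.82), ([202.3, 262.6], 0.33)]
t tray_foot [([328.5, 203.6], 0.57)]
s zero_mark [([328.8, 242.2], 0.74)]
s needle [([292.4, 233.6], 0.58)]
s knob_grip [([314.8, 216.1], 0.64)]
s tray_handle [([296.7, 245.5], 0.85)]
s tray_foot [([297.9, 280.4], 0.89), ([330.6, 242.7], 0.73)]
```

View pics/v3.png

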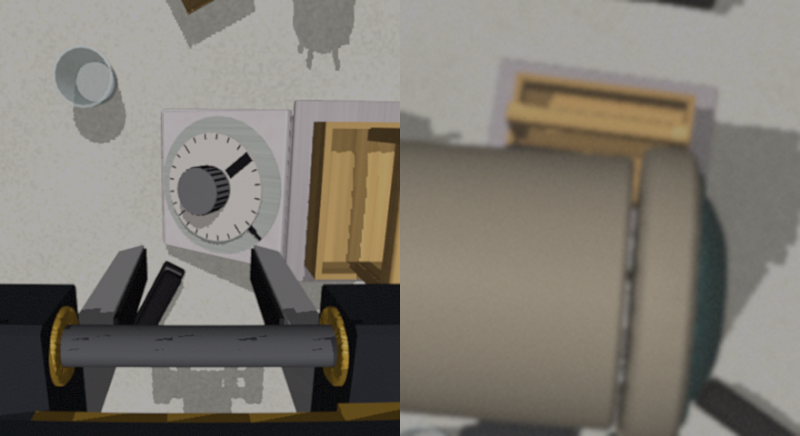

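View pics/w3.png

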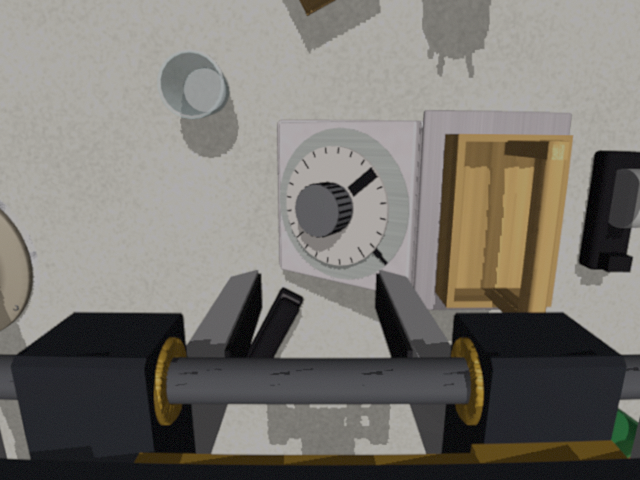

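The tray stands on the pan, roughly square. In the wrist view the zero mark's rim end is at about (377,170) and the needle root at about (375,249). I convert both to angles on the skirt plane.

```bash
cat >> h.py <<'E'
ys=-.157; PC=np.array([.6575,-.0118])
Rz=np.array([[np.cos(ys),-np.sin(ys),0],[np.sin(ys),np.cos(ys),0],[0,0,1]])
F=np.r_[PC,0]+Rz@[-.14,0,.09]      # face centre
t=np.radians(35); up=Rz@[np.cos(t),0,np.sin(t)]; N=Rz@[-np.sin(t),0,np.cos(t)]; lf=Rz@[0,1.,0]  # up-slope, normal, left
def face(im,uv,h=.009):
    o,d=ray(im,uv); P=o+d*((F+h*N-o)@N)/(d@N)-F-h*N; return P@up,P@lf,np.hypot(P@up,P@lf),np.arctan2(P@lf,P@up)
def facept(a,r,h): return F+h*N+r*(np.cos(a)*up+np.sin(a)*lf)
E
python3 - <<'E'
from h import *
np.set_printoptions(precision=4,suppress=True)
im=shot('wrist')
for n,u,h in(('zero',(378,169),.009),('zero2',(376,172),.009),('needle',(375.2,248.8),.009),('tip',(386,263),.009),('knobgrip',(321.9,207.4),.032),('rimL',(287,207),.011),('rimR',(386,207),.011)): print(n,np.round(face(im,u,h),4))
# skirt ellipse fit: white disk rim
for h in(.011,): print([proj(im,facept(a,.062,h)).round(1).tolist() for a in np.arange(0,6.28,np.pi/2)], 'knob top',proj(im,F+.042*N))
kn=F+.034*N; tz=-N; g=manip.grip_point_offset
for a in np.arange(-np.pi,np.pi,np.pi/6):
    y=np.cos(a)*up+np.sin(a)*lf; R=np.c_[np.cross(y,tz),y,tz]
    print(round(a,2),manip.inverse_kinematics(kn+tz*g,R),manip.inverse_kinematics(kn+tz*g+.08*N,R) is not None)
E
```

```text
zero [0.0514 0.0423 0.0666 0.688 ]
zero2 [0.0494 0.0393 0.0631 0.6725]
needle [ 0.051  -0.0365  0.0627 -0.6204]
tip [ 0.0634 -0.0491  0.0802 -0.6585]
knobgrip [0.0024 0.0037 0.0044 0.9933]
rimL [-0.0593 -0.0045  0.0595 -3.0665]
rimR [0.0622 0.0069 0.0626 0.1103]
[[385.6, 214.1], [331.9, 147.1], [285.1, 202.8], [331.0, 265.3]] knob top [314.099  212.2285]
-3.14 None False
-2.62 None False
-2.09 [-0.0798  0.0536  2.3141 -0.2641  0.1702  2.4181] True
-1.57 [-0.0798  0.0536  2.3141 -0.2641  0.1702  1.8945] True
-1.05 [-0.0798  0.0536  2.3141 -0.2641  0.1702  1.3709] True
-0.52 [-0.0798  0.0536  2.3141 -0.2641  0.1702  0.8473] True
-0.0 [-0.0798  0.0536  2.3141 -0.2641  0.1702  0.3237] True
0.52 [-0.0798  0.0536  2.3141 -0.2641  0.1702 -0.1999] True
1.05 [-0.0798  0.0536  2.3141 -0.2641  0.1702 -0.7235] True
1.57 [-0.0798  0.0536  2.3141 -0.2641  0.1702 -1.2471] True
2.09 [-0.0798  0.0536  2.3141 -0.2641  0.1702 -1.7707] True
2.62 [-0.0798  0.0536  2.3141 -0.2641  0.1702 -2.2943] True
```

```bash
cat >> h.py <<'E'
def axR(a): # tool along -N, closing line at face angle a
    y=np.cos(a)*up+np.sin(a)*lf; return np.c_[np.cross(y,-N),y,-N]
E
python3 - <<'E'
from h import *
np.set_printoptions(precision=4,suppress=True)
g=manip.grip_point_offset; C=F+.0015*up+.002*lf
manip.move_pose(C+(.034-g+.14)*N,axR(.7)); manip.command_gripper(.09)
im=shot('wrist','w4.png'); print(manip.get_obs()['clock'],manip.get_obs()['joint_pos'])
for k,h in(('zero_mark',.009),('needle',.009),('knob_grip',.032)):
    for u,q in pin(im,k)[:2]: print(k,u,q,np.round(face(im,u,h),4))
E
```

```text
20.0833 [-0.0409 -0.2608  2.1986 -0.1181  0.5994 -0.5071]
zero_mark [396.928 222.096] 0.88 [0.0477 0.0419 0.0635 0.7212]
needle [330.304 296.784] 0.67 [ 0.048  -0.0379  0.0612 -0.6684]
knob_grip [317.504 228.624] 0.91 [0.0008 0.0022 0.0024 1.2146]
```

View pics/w4.png

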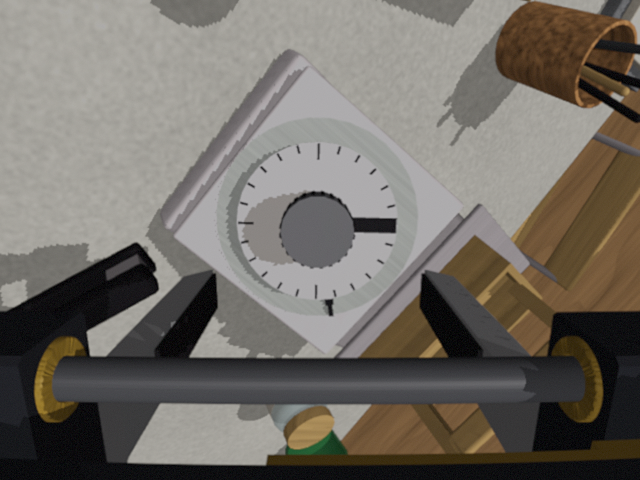

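In the face-on view the skirt rim is centred at about (318,221), the zero mark's rim end is at (397,225), and the needle runs from (328,300) to (331,316). Now I grip and turn.

```bash
python3 - <<'E'
from h import *
np.set_printoptions(precision=4,suppress=True)
im=shot('wrist'); g=manip.grip_point_offset
c=np.array(face(im,(318,221),.011)[:2]); k=np.array(face(im,(317,230),.042)[:2]); print('c',c,k)
ang=lambda u:(lambda v:np.arctan2(v[1],v[0]))(np.array(face(im,u,.009)[:2])-c)
z=ang((396,225)); n=[ang((328,299)),ang((330.5,315))]; print('zero',z,'needle',n)
turn=z-np.mean(n); print('turn cw',turn)
c=(c+k)/2; C=F+c[0]*up+c[1]*lf
manip.move_linear(C+(.034-g)*N,axR(.7),v=.12)
s=manip.get_obs(); print('pre',s['force'],s['joint_pos'])
manip.command_gripper(.0,force=12); s=manip.get_obs(); print(s['grip_width'],s['finger_force'],s['force'])
q=np.array(s['joint_pos']); q[5]+=turn; manip.goto_joints(q); manip.pause(.2)
s=manip.get_obs(); print(s['ee_pos'],s['torque'],s['joint_pos'],s['force'])
manip.command_gripper(.09)
R=s['tcp_rot']; manip.move_linear(C+(.034-g+.14)*N,v=.15)
im=shot('wrist','w5.png'); print(manip.get_obs()['clock'])
for t in('zero_mark','needle','knob_grip'):
    for u,p in pin(im,t)[:2]: print(t,u,p,np.round(face(im,u,.009),4))
E
```

```text
c [0.0002 0.0036] [-0.0001  0.0029]
zero 0.6406866100818316 needle [np.float64(-0.7472481351307357), np.float64(-0.7425170636859024)]
turn cw 1.3855692094901506
pre [-0.0864 -0.5923  0.5345] [-0.0684  0.0545  2.3122 -0.2993  0.1728 -0.3323]
0.050716062509637984 12.000574171543121 [-2.841  -2.7824  2.116 ]
[0.5121 0.0142 0.1033] [-0.9638 -0.1318 -0.6494] [-0.0693  0.0549  2.3111 -0.3001  0.1722  1.0529] [ 1.276  -5.1989  2.1793]
25.6417
zero_mark [404.096 224.592] 0.95 [ 0.0507 -0.0396  0.0643 -0.6625]
zero_mark [457.92  107.424] 0.35 [0.1339 0.0055 0.134  0.0412]
needle [400.    226.512] 0.5 [ 0.0473 -0.0388  0.0612 -0.6861]
knob_grip [323.904 231.792] 0.86 [-0.0009 -0.0047  0.0048 -1.758 ]
```

View pics/w5.png

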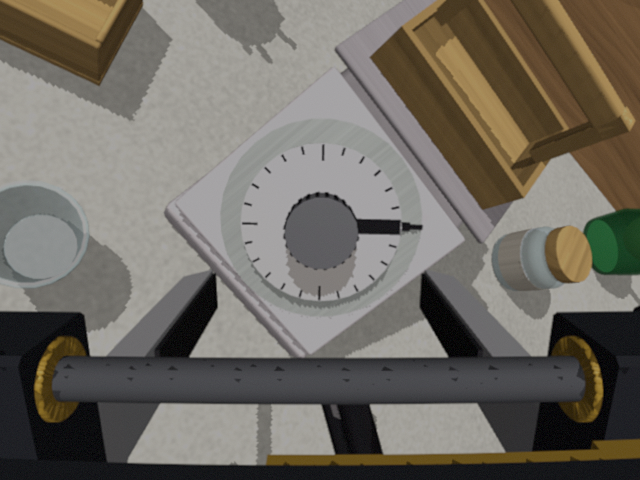

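The zero mark's rim end and the needle line up at about (401,227). I clear the arm and check that the tray is centred.

```bash
python3 - <<'E'
from h import *
np.set_printoptions(precision=4,suppress=True)
p=manip.get_obs()['ee_pos']; manip.move_linear(p+.06*N,v=.2)
manip.move_pose([.25,.40,.30],down(0.9)); print(manip.get_obs()['clock'])
ims=[shot('top','t6.png'),shot('scene','s6.png')]
for t in('tray_handle','tray_foot','pan_top'):
    r=[pin(i,t)[0][0] for i in ims]; P=tri(list(zip(ims,r))); print(t,P,(Rz.T@(P-np.r_[PC,0])))
# expected tray rim corners projected
zs=.1445
v=[]
for i,(x,y,w,h) in zip(ims,((265,140,130,100),(215,190,170,130))):
    a=cv2.resize(i['color'][y:y+h,x:x+w],None,fx=4,fy=4,interpolation=2)
    for hx,hy,z,col in((.0475,.075,zs+.04,(0,0,255)),(.0675,.095,zs,(255,0,0))):
        pts=np.array([(proj(i,np.r_[PC,0]+Rz@[sx*hx,sy*hy,z])-[x,y]+.5)*4 for sx,sy in((1,1),(1,-1),(-1,-1),(-1,1))])
        cv2.polylines(a,[pts.astype(int)],True,col,1)
    v.append(cv2.resize(a,(int(a.shape[1]*400/a.shape[0]*.8),320)))
cv2.imwrite('pics/v6.png',np.hstack(v)); print(np.hstack(v).shape)
E
```

```text
27.7
tray_handle [ 0.6564 -0.0111  0.2444] [-0.0012  0.0005  0.2444]
tray_foot [ 0.6604 -0.0108  0.1484] [0.0028 0.0014 0.1484]
pan_top [ 0.5719 -0.0182  0.1735] [-0.0835 -0.0197  0.1735]
(320, 834, 3)
```

View pics/v6.png

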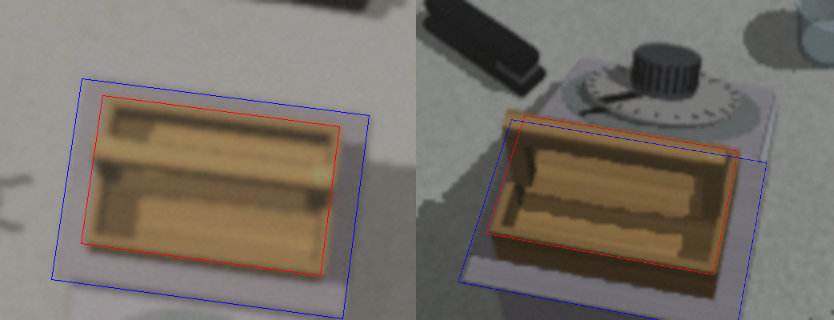

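The tray outline matches the centred, square target to about 2 mm. The scene view hints at a kink between mark and needle, so I zoom in on that.

```bash
python3 - <<'E'
from h import *
a=cv2.imread('pics/w5.png')[190:265,340:440]; b=cv2.imread('pics/s6.png')[195:255,265:375]
b=cv2.imread('pics/s6.png')[205:250,270:330]
cv2.imwrite('pics/v7.png',np.hstack([cv2.resize(a,(400,300),interpolation=0),cv2.resize(b,(400,300),interpolation=0)]))
E
```

```text
(no output)
```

View pics/v7.png

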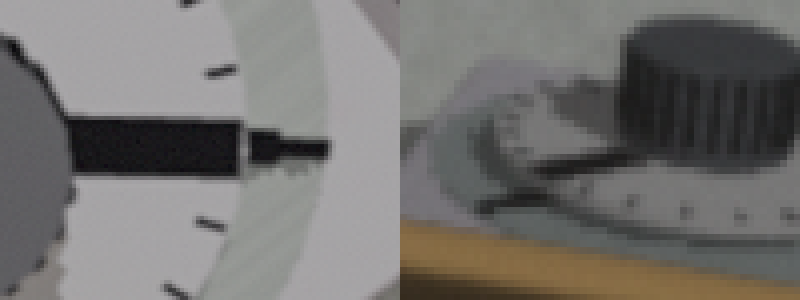

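```bash
python3 - <<'E'
from h import *
np.set_printoptions(precision=4,suppress=True)
im=shot('scene'); c=np.array([0,.0032])
for n,u in(('bar in',(305.5,228.6)),('bar out',(291.3,231.2)),('n root',(289,235)),('n tip',(282,236.6))):
    for h in((.011,) if 'bar' in n else (.009,.005,.002)):
        v=np.array(face(im,u,h)[:2])-c; print(n,h,v,np.hypot(*v),np.arctan2(v[1],v[0]))
E
```

```text
bar in 0.011 [ 0.0197 -0.0157] 0.025151531644459647 -0.6721942999810152
bar out 0.011 [ 0.0458 -0.038 ] 0.059519584173002224 -0.6935144912110753
n root 0.009 [ 0.0618 -0.0387] 0.07292674872708035 -0.5601102723426649
n root 0.005 [ 0.0517 -0.0406] 0.0657220170278555 -0.6662812308347313
n root 0.002 [ 0.0441 -0.042 ] 0.060902883323586884 -0.7615954198656251
n tip 0.009 [ 0.0753 -0.0489] 0.08975957808643505 -0.5756974960818106
n tip 0.005 [ 0.0653 -0.0509] 0.08281548190193805 -0.6614932973121678
n tip 0.002 [ 0.0579 -0.0524] 0.07806844703383027 -0.7354530815795404
```

```bash
python3 -c "
from h import *
print(manip.hand_in())"
```

```text
the job is handed in; nothing more can be done
None
```

I handed the job in with about 28 of the 64 s used: the tray stands centred (to about 2 mm) and square on the pan and is released, the zero mark lies at the needle (to about 0.03 rad), and the arm is clear.

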